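Lock the sample trays into the transport dock

ROBOT

A 6-joint arm with a two-finger parallel gripper is mounted at the origin on a cart in front of the work surface, level with it; the furniture and walls round the work are solid. World frame = base frame: x ahead of the robot, y to its left, z up, the work surface at z = 0. Lengths are in mm, angles in rad, forces in N, time in s.
With the tool pointing down it reaches from about 300 to 825 mm from the base axis. Payload 5.4 kg.
Tool frame: the origin (TCP) lies on the centre line of the jaws, within the pads' length; the fingertips stand 22 mm ahead of it and the grasp point (between the pads) lies 3 mm ahead of it (manip.finger_overhang is the distance from the TCP to the fingertips, in mm); z points along the fingers, y is the line along which they close (so a half turn about z gives the same grasp; the last joint's range is limited). The gripper opens to 92 mm and grips with 3 to 60 N. Pads are 20 mm wide; open, the fingers measure 128 mm over their backs; the gripper's body (75 mm by 189 mm) begins 69 mm behind the grasp point.
Start: joints at [1.054, 0.158, 1.597, -0, 1.386, -0.21], TCP at [173.665, 548.13, 236.601] pointing down, gripper open.
Joint ranges: [-2.91, 2.91], [-0.94, 2.29], [0.18, 2.7], [-1.29, 4.43], [0.17, 2.64], [-3, 3]. Speed limits (rad/s): [2.57, 2.57, 3.14, 3.14, 3.14, 3.14].

INTERFACE

Orientations are given as a rotation vector (axis times angle).
In Python, from workcell import manip, vision, job gives the robot as it stands. Calls block until the motion is done:
- manip.move_pose(position, orientation): joint-space move of the TCP to a pose.
- manip.movel(position, velocity=150, frame=None): straight line of the TCP; frame=None keeps the orientation; velocity is the mean speed in mm/s.
- manip.set_joints(angles): joint-space move.
- manip.grip(opening, newtons=None): finger opening in mm; newtons is the grip in N (None keeps the last); returns when the fingers have stopped.
- manip.hold(seconds).
- manip.ik(position, orientation): joint angles nearest the present ones, or None.
- vision.grab_frame(name): name is "scene" or "top"; returns the picture (384x512x3 uint8, red, green, blue); there is no depth.
- vision.camera_model(name): a dict with "fx", "fy", "cx", "cy" (pixels), "rvec" (rotation vector, rad) and "tvec" (3), from world to camera coordinates, as OpenCV has them. Camera axes: x right, y down, z forward; pixel columns grow to the right and rows downward; lengths in mm; the calibration is good to about 2 mm. A picture is of the moment at which its call begins. camera_model takes no time and is no camera call.
A pose or a line that the arm cannot do raises manip.IKError and nothing moves.
- job.finish_job(): hands the job in; it is judged then, once.
Readings, each from a call of its own:
- manip.get_time_s(): time.
- manip.get_q(): joint angles.
- manip.get_qvel(): joint speeds.
- manip.get_effort(): joint torques, N m.
- manip.get_tcp_pos(): TCP position.
- manip.get_ee_rot(): TCP orientation.
- manip.get_wrist_force(): force on the tool from outside, world axes, zero at the start.
- manip.get_ft_torque(): the same for the moment, N m.
- manip.get_grip_width(): finger opening in mm.
- manip.get_grasp_force(): force on a finger pad.
Only numpy, scipy, OpenCV 4.12 (cv2) and the standard library are available. Lean on these libraries where they do the work, as an engineer would, in place of code of your own. Each camera call takes 0.05 s, during which the arm holds its last target. There are 200 camera calls.

TASK

Get the sample trays ready for transport: slide every blue sample tray lengthwise into a lane of the dock, under its roof, until it touches the back stop. Then squeeze the red release button in the lever's grip and swing the lever all the way down, so that the bail drops behind the trays, and let go so that the lever latches; finally turn the knob clockwise until its pointer stops and the clutch clearly slips. Leave everything else on the desk where it is.

Things in the scene. Friction and masses are not known exactly. Their poses are not given: they have to be found in the camera images.
- tray_1: Blue open sample tray with small electronic parts, 36 (x) x 78 (y) x 22 mm high (solid rim 17 mm), 60 g; may be absent. Origin: centre of its underside, z up; long side along its own y. Grasp across the 36 mm, if wished up to 27 mm off its middle. Two or three lie on the left of the desk; all that are there belong in the dock, one to a lane, any lane, either end first
- tray_2: As tray_1
- tray_3: As tray_1
- dock: Fixed dock on the right of the desk with three roofed lanes. Origin on the desk under the middle of the lanes' mouth; x into the lanes (away from the robot), y left, z up. Base plate 6 mm thick, on which the trays slide, x -95 to 155, y -200 to 200 mm. A tray at the back stop (x = 48 mm) has its centre at x = 9 mm; its last 30 mm then stand out of the mouth, to be held or pushed there
- lane_1 (a point): Middle of the mouth of the left lane, on the base plate's top (6 mm above the desk); axes as the dock's. Lanes are 46 mm wide inside, 70 mm apart (dock y = 70, 0, -70 mm), 48 mm deep; their walls begin at the mouth with rounded noses. The roof begins at the mouth too: underside 34 mm, top 39 mm above the desk. In front of the mouth the plate is open
- lane_2 (a point): Middle of the mouth of the middle lane, as lane_1
- lane_3 (a point): Middle of the mouth of the right lane, as lane_1
- lever (a joint): Swing of the lever at the dock's left end, rad: 0 = locked upright, 1.396 = fully down (8 degrees above level, pointing to the dock's -x, at the robot). Level axis along the dock's y through x = 120, z = 45 mm of the dock; lever's middle plane at y = 165 mm. A pawl locks it until the release button is fully in; then it needs 3 to 5 N at the grip and stays where left. Never force it
- lever_grip (a point): Centre of the lever's black rubber grip, 150 mm from the hinge axis; 26 mm wide (along the dock's y) and 26 mm thick, reaching 44 mm either way along the lever. Its flat sides face the dock's +y and -y: two fingers from above can pinch it along y and follow its arc, the grip turning between them
- release_button (a point): Middle of the outer face of the red release button (44 mm along the lever, 18 mm high) in the grip's left side (dock's +y), 21 mm from the lever's middle plane when out. Pinching the grip across the button presses it in
- release (a joint): Travel of the release button, in m: 0 = out, 0.007 = fully in (then it stands 1 mm proud of the grip; about 6 N). The pawl is free from 0.005 on. It springs out when let go; the lever then latches in the notch it is at
- knob_grip (a point): On the upright axis of the torque-limiting knob at the dock's right end, 91 mm above the desk, the height to grip. The knob is a black bar 54 x 15 mm, from 67 to 101 mm above the desk; the point's x axis lies along the bar. Round it nothing is higher than 57 mm but a disc of 20 mm radius under it, up to 69 mm
- spindle (a joint): Turn of the knob's spindle (orange pointer under the knob), in rad, growing clockwise seen from above; it stops at 2.6 (pointer at the steel pin). It starts 1.3 to 2.3 rad short of this. It takes 0.04 N m
- clutch (a joint): Turn of the knob on its spindle, in rad, clockwise: 0 until the spindle stops, then the clutch slips at 0.16 N m and this grows. A slip of 0.4 rad or more counts as a clear slip; more does no harm
- marker: White marker with a black cap, 17 x 135 x 16 mm, lying on the left; bystander, leave it
- petri_dish: Clear flat dish, 60 mm across, 12 mm high; bystander, leave it
- sticky_pad: Yellow pad of notes, 50 x 50 x 14 mm, at the front left; bystander, leave it
- hex_keys: Red folding hex key set, 22 x 90 x 17 mm, right of the dock; bystander, leave it
- divider: Brass and black drafting divider, 48 x 172 x 11 mm, lying on the white lab jack (about 70 mm high) between the trays and the dock; bystander, leave it
- bail (a point): Middle of the bail: steel bar of 5 mm radius across all lanes, fixed to the lever and swinging with it. Raised at the start, more than 60 mm behind the mouth and about 0.2 m high; when lowered it lies across the plate close behind the tails of trays that are home (dock x = -40 mm, 19 mm high), and it lands on any tray that is not home

How it is judged:
By the outcome, as a careful person would: the job done as asked, in the order asked, and still so for the second after the job is handed in, with the robot touching nothing.
Of tray_1, tray_2, tray_3 only 2 to 3 are there at a start; the rules pass over those that are not, and their reading is None.
At some moment in a run one of tray_1, tray_2, tray_3 may be knocked a few centimetres aside while the robot is not near it.
Once in a run the grip may slacken for a moment while it holds something.
It also fails if it takes over 210 s, if anything falls off the work surface, if the arm or the gripper's body presses on something with over 40 N, if the wrist force passes 120 N, or if a joint passes its speed limit or range.

## Working session

There is one attempt and no reset: what is moved stays moved. The work goes in short steps, each a Python script; the robot and the scene stay as the last script left them, time stands still between calls to the robot, and variables do not carry over. Pictures are saved under pics/ and viewed, at most 14 in all, crops included, and the job is handed in when it is done.

```bash
mkdir -p pics; python3 - <<'E'
from workcell import manip, vision, job
import cv2
for n in("scene","top"):
    im=vision.grab_frame(n); cv2.imwrite(f"pics/{n}0.png",cv2.resize(im[:,:,::-1],(800,600),interpolation=cv2.INTER_CUBIC))
    print(n,vision.camera_model(n))
print(manip.get_time_s(),manip.get_ee_rot(),manip.finger_overhang)
E
```

```text
scene {'fx': 470.445856873702, 'fy': 470.445856873702, 'cx': 252.26730050291434, 'cy': 192.02786062243385, 'rvec': array([ 1.84622372, -1.13389997,  0.66151172]), 'tvec': array([-198.88020785,  341.42383038, 1378.06151524])}
top {'fx': 473.82823469870556, 'fy': 473.82823469870556, 'cx': 257.61433275693827, 'cy': 196.618571812906, 'rvec': array([ 1.75626258, -2.38860585,  0.33881107]), 'tvec': array([ 171.02694085,  471.69617273, 1747.85292698])}
0.1 [-4.79971531e-01 -3.10412786e+00  2.52524945e-03] 22.0
```

View pics/scene0.png

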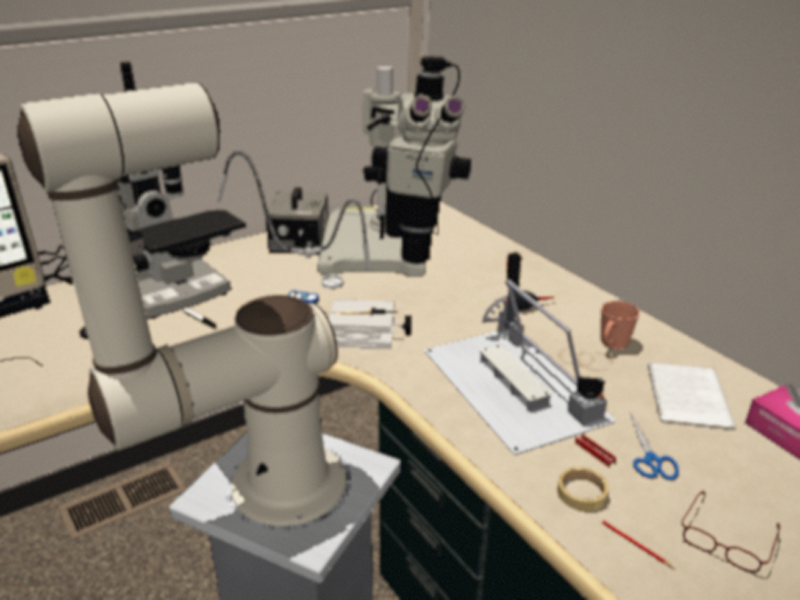

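View pics/top0.png

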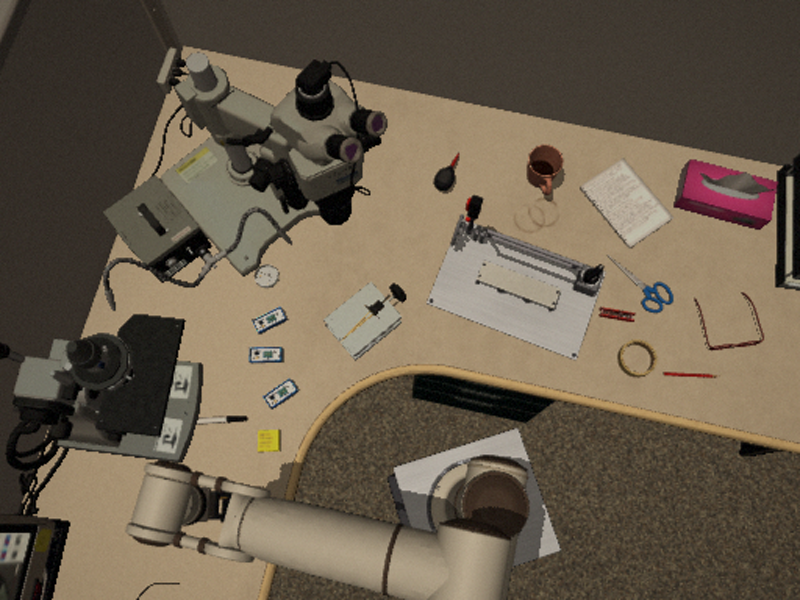

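Trays in the top view are at about (270,320), (266,354) and (281,393). The dock plate corners are near (430,302), (577,356), (605,265) and (462,215).

```bash
cat > h.py <<'E'
from workcell import manip, vision, job
import numpy as np, cv2
from scipy.spatial.transform import Rotation as R
def cam(n):
    m=vision.camera_model(n); K=np.array([[m['fx'],0,m['cx']],[0,m['fy'],m['cy']],[0,0,1]])
    return K,m['rvec'],m['tvec']
def unproj(n,px,z):
    K,r,t=cam(n); Rm=cv2.Rodrigues(r)[0]; px=np.atleast_2d(px).astype(float)
    d=np.c_[(px-K[:2,2])/[K[0,0],K[1,1]],np.ones(len(px))]@Rm; c=-Rm.T@t
    return c+d*((z-c[2])/d[:,2])[:,None]
def proj(n,P):
    K,r,t=cam(n); return cv2.projectPoints(np.atleast_2d(P).astype(float),r,t,K,None)[0][:,0]
def save(im,name,box=None,s=4):
    x0,y0,x1,y1=box or (0,0,512,384)
    cv2.imwrite("pics/"+name,cv2.resize(im[y0:y1,x0:x1,::-1],None,fx=s,fy=s,interpolation=cv2.INTER_CUBIC))
def trays(n="top",im=None,z=17):
    """blue blobs -> (x,y,long-axis angle,long,short)"""
    im=vision.grab_frame(n) if im is None else im
    h=cv2.cvtColor(im,cv2.COLOR_RGB2HSV)
    m=cv2.inRange(h,(95,70,30),(130,255,255))
    m=cv2.morphologyEx(m,cv2.MORPH_CLOSE,np.ones((5,5)))
    out=[]
    for c in cv2.findContours(m,cv2.RETR_EXTERNAL,cv2.CHAIN_APPROX_NONE)[0]:
        if cv2.contourArea(c)<60: continue
        mk=np.zeros(m.shape,np.uint8); cv2.drawContours(mk,[c],-1,1,-1)
        ys,xs=np.nonzero(mk); w=unproj(n,np.c_[xs,ys],z)[:,:2]
        ev,V=np.linalg.eigh(np.cov(w.T)); a=np.arctan2(V[1,1],V[0,1])%np.pi
        out.append((*w.mean(0),a,*np.sqrt(12*ev[::-1])))
    return np.array(out)
E
python3 - <<'E'
from h import *
np.set_printoptions(precision=2,suppress=True)
im=vision.grab_frame("top")
print(trays(im=im))
k=512/800
c=np.array([(430,302),(577,356),(605,265),(462,215)])*k
w=unproj("top",c,6); print(w, [np.linalg.norm(w[i]-w[(i+1)%4]) for i in range(4)])
save(im,"dock_top.png",(265,115,395,235),6)
im=vision.grab_frame("scene"); save(im,"dock_scene.png",(265,155,395,295),4)
E
```

```text
[[ 349.61 -603.38    2.     75.6    59.29]]
[[ 509.49  -53.5     6.  ]
 [ 267.55 -359.78    6.  ]
 [ 469.89 -515.18    6.  ]
 [ 710.85 -207.24    6.  ]] [np.float64(390.30523069491994), np.float64(255.13136627355175), np.float64(391.0023646284783), np.float64(253.33667688407925)]
```

View pics/dock_top.png

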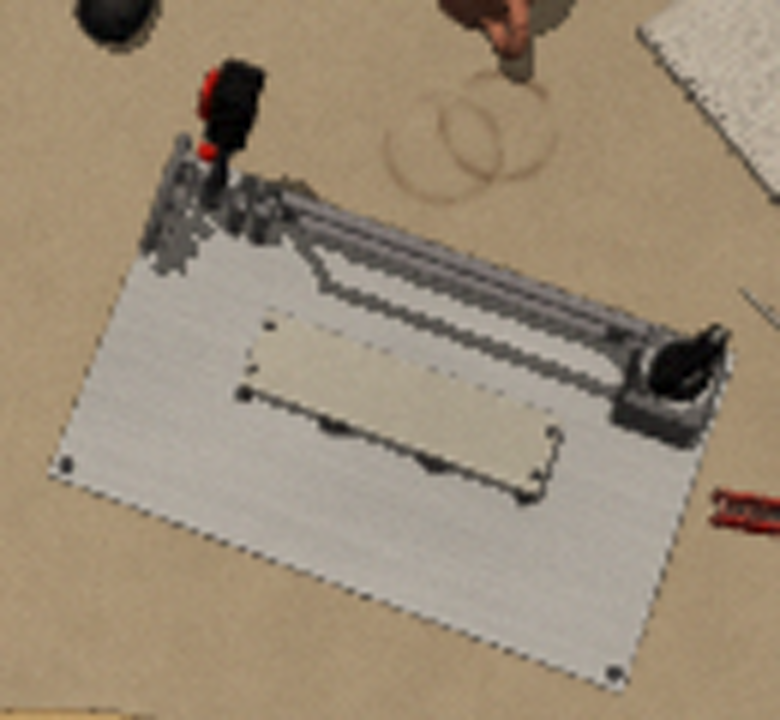

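View pics/dock_scene.png

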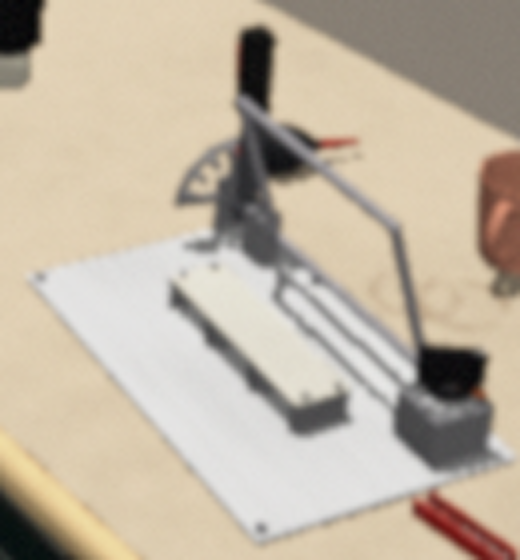

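The crops show the plate corners, the roof, the upright lever with its red button, and the knob bar at roughly (688,365) in the top crop. My blue threshold missed the trays, so I'll segment by blue vs red and fit the dock to the corners in both cameras.

```bash
cat >> h.py <<'E'
def trays(n="top",im=None,z=17,ret=False):
    im=vision.grab_frame(n) if im is None else im
    d=im.astype(int); m=((d[:,:,2]-d[:,:,0])>8).astype(np.uint8)
    m=cv2.morphologyEx(m,cv2.MORPH_CLOSE,np.ones((5,5)))
    out=[]
    for c in cv2.findContours(m,cv2.RETR_EXTERNAL,cv2.CHAIN_APPROX_NONE)[0]:
        mk=np.zeros(m.shape,np.uint8); cv2.drawContours(mk,[c],-1,1,-1)
        ys,xs=np.nonzero(mk)
        if not 70<len(xs)<500: continue
        w=unproj(n,np.c_[xs,ys],z)[:,:2]
        ev,V=np.linalg.eigh(np.cov(w.T)); a=np.arctan2(V[1,1],V[0,1])%np.pi
        L,S=np.sqrt(12*ev[::-1])
        if 60<L<100 and 20<S<50: out.append((*w.mean(0),a,L,S))
    return np.array(out)
E
python3 - <<'E'
from h import *
from scipy.optimize import least_squares
np.set_printoptions(precision=3,suppress=True)
im=vision.grab_frame("top"); print(trays(im=im))
im2=im[180:280,140:215]; save(im,"tr.png",(140,180,215,280),6)
C=dict(FL=(-95,200,6),FR=(-95,-200,6),BR=(155,-200,6),BL=(155,200,6))
ob=[("top","FL",52,476,6,265,115),("top","FR",624,690,6,265,115),("top","BR",733,345,6,265,115),("top","BL",183,135,6,265,115),
("scene","FL",30,278,4,265,155),("scene","FR",262,545,4,265,155),("scene","BR",517,458,4,265,155)]
def W(p,q): c,s=np.cos(p[2]),np.sin(p[2]); return [p[0]+c*q[0]-s*q[1],p[1]+s*q[0]+c*q[1],q[2]]
px=lambda o:np.array([(o[2]+.5)/o[4]-.5+o[5],(o[3]+.5)/o[4]-.5+o[6]])
f=lambda p:np.concatenate([proj(o[0],W(p,C[o[1]]))[0]-px(o) for o in ob])
r=least_squares(f,[464,-264,-.65]); print(r.x,r.fun.reshape(-1,2))
# knob triangulation: find knob xy in dock with top centre at z=101
kt=px(("top",0,688,365,6,265,115)); ks=px(("scene",0,452,362,4,265,155))
g=lambda P:np.concatenate([proj("top",P)[0]-kt,proj("scene",P)[0]-ks])
k=least_squares(g,[500,-450,100]); c,s=np.cos(r.x[2]),np.sin(r.x[2]); d=k.x[:2]-r.x[:2]
print("knob",k.x,k.fun,"dock",c*d[0]+s*d[1],-s*d[0]+c*d[1])
a=unproj("top",[px(("",0,652,392,6,265,115)),px(("",0,726,333,6,265,115))],101); print(a)
E
```

```text
[[396.182 368.052   1.869  78.506  39.047]
 [500.408 377.636   1.268  81.55   38.962]
 [583.976 346.976   1.775  78.613  39.784]]
[ 462.143 -259.902   -0.678] [[-0.519 -0.949]
 [ 0.253 -0.295]
 [ 1.07   0.488]
 [-0.559  1.456]
 [-0.645 -0.468]
 [-0.397 -0.577]
 [ 1.204 -0.174]]
knob [ 437.711 -446.863   91.669] [ 0.505 -0.538 -0.577  0.209] dock 98.259543556982 -160.92429354141535
[[ 424.072 -412.469  101.   ]
 [ 446.882 -471.783  101.   ]]
```

View pics/tr.png

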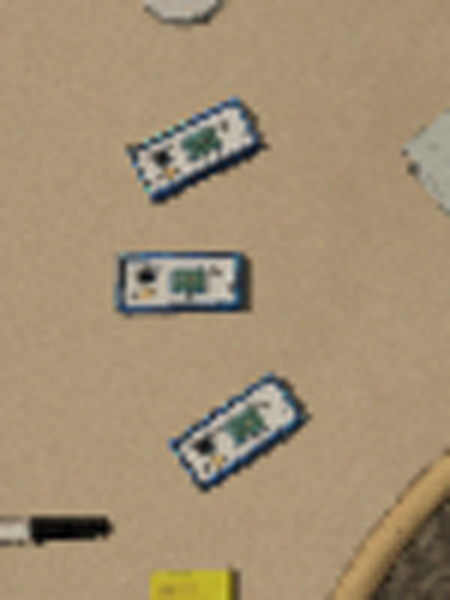

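The crop shows the three trays clearly, and the segmented sizes (about 79 x 39 mm) match. Next I'll refine the dock pose with subpixel edge crossings.

```bash
cat >> h.py <<'E'
from scipy.optimize import least_squares
from scipy.ndimage import map_coordinates
def W(p,q):
    q=np.atleast_2d(q); c,s=np.cos(p[2]),np.sin(p[2])
    return np.c_[p[0]+c*q[:,0]-s*q[:,1],p[1]+s*q[:,0]+c*q[:,1],q[:,2]]
E
python3 - <<'E'
from h import *
np.set_printoptions(precision=3,suppress=True)
ims={n:vision.grab_frame(n).astype(float) for n in("top","scene")}
S={n:(i[:,:,0]-i[:,:,2])/i.sum(2) for n,i in ims.items()}
E=[[(-95,y,6,-1,0)] for y in range(-180,181,15)]+[[(x,200,6,0,1)] for x in range(-80,40,10)]+[[(x,-200,6,0,-1)] for x in range(-80,60,10)]
E=np.array(E,float)[:,0]; t=np.arange(-28,28.1,1)
def meas(p):
    res=[]
    for n in ims:
        for e in E:
            q=np.c_[e[0]+e[3]*t,e[1]+e[4]*t,np.full(len(t),6.)]
            u=proj(n,W(p,q)); v=map_coordinates(S[n],[u[:,1],u[:,0]],order=1)
            lo,hi=v[:8].mean(),v[-8:].mean()
            if hi-lo<.05: continue
            i=np.argmax(v>(lo+hi)/2)
            res.append((n=="top",*e,t[i]))
    return np.array(res)
p=np.array([462,-260,-.678])
for k in range(6):
    m=meas(p)
    f=lambda d:(d[0]+0*m[:,1])*m[:,4]+d[1]*m[:,5]+d[2]*(-m[:,2]*m[:,4]+m[:,1]*m[:,5])-m[:,6]
    d=least_squares(f,[0,0,0],loss="soft_l1",f_scale=2).x
    p=np.array([*W(p,[d[0],d[1],0])[0,:2],p[2]+d[2]])
print(p)
for n in(1,0):
    for a,b in((-1,0),(0,1),(0,-1)):
        s=m[(m[:,0]==n)&(m[:,4]==a)&(m[:,5]==b)]; print(n,a,b,len(s),s[:,6].mean(),s[:,6].std())
for n,b,s in(("top",(265,115,395,235),6),("scene",(265,155,395,295),4)):
    im=ims[n].astype(np.uint8).copy(); x0,y0,x1,y1=b
    c=cv2.resize(im[y0:y1,x0:x1,::-1],None,fx=s,fy=s,interpolation=cv2.INTER_CUBIC)
    for poly in([(-95,200,6),(-95,-200,6),(155,-200,6),(155,200,6)],[(0,-110,39),(0,110,39),(48,110,39),(48,-110,39)],[(120,165,45),(120,165,239)],[(0,70,39),(48,70,39)],[(0,0,39),(48,0,39)]):
        u=(proj(n,W(p,poly))-[x0,y0]+.5)*s-.5
        cv2.polylines(c,[u.round().astype(np.int32)],True,(0,255,0),1)
    cv2.imwrite(f"pics/fit_{n}.png",c)
a=cv2.imread("pics/fit_top.png");b=cv2.imread("pics/fit_scene.png")
b=cv2.resize(b,None,fx=720/b.shape[0],fy=720/b.shape[0]); cv2.imwrite("pics/fit.png",cv2.resize(np.hstack([a,b]),(800,398)))
np.save("dock.npy",p)
E
```

```text
[ 458.954 -256.931   -0.681]
1 -1 0 25 0.36 0.5571355310873648
1 0 1 12 0.08333333333333333 0.4930066485916347
1 0 -1 14 1.3571428571428572 4.385155850905951
0 -1 0 25 -0.32 0.46647615158762407
0 0 1 12 3.4166666666666665 0.8620067027323834
0 0 -1 14 3.2142857142857144 4.038715698064908<stdin>:4: RuntimeWarning: invalid value encountered in divide
```

View pics/fit.png

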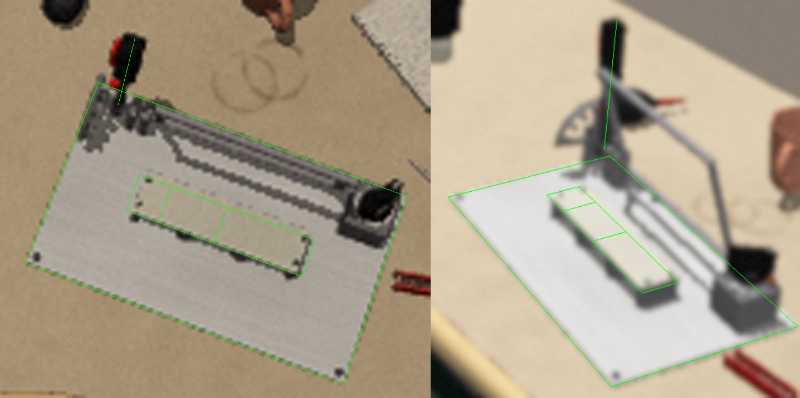

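The dock pose fits both views within about 2 mm: (459, -257), yaw -0.681. I'll write the pick and place routines and run the first tray.

```bash
cat >> h.py <<'E'
D=np.load("dock.npy"); dx=np.array([np.cos(D[2]),np.sin(D[2]),0]); dy=np.array([-dx[1],dx[0],0])
def dk(x,y,z): return W(D,[x,y,z])[0]
def down(th):
    x=np.array([np.cos(th),np.sin(th),0]); z=np.array([0,0,-1.]); return R.from_matrix(np.c_[x,np.cross(z,x),z]).as_rotvec()
def st(tag):
    print(tag,"t%.1f"%manip.get_time_s(),"p",np.round(manip.get_tcp_pos(),1),"w%.1f"%manip.get_grip_width(),"g%.1f"%manip.get_grasp_force(),"F",np.round(manip.get_wrist_force(),1),flush=True)
OFF=25
def pick(t):
    u=np.array([np.cos(t[2]),np.sin(t[2])]); g=t[:2]-OFF*u; rv=down(t[2])
    manip.grip(62,25)
    manip.move_pose([*g,140],rv); manip.movel([*g,25],150); st("down")
    manip.grip(30,25); st("gripped"); manip.movel([*g,140],150); st("lift")
def place(y):
    manip.move_pose(dk(-56-OFF,y,140),down(D[2])); st("over")
    if manip.get_grip_width()<33: return False
    manip.movel(dk(-56-OFF,y,31.5),120); st("set")
    f0=manip.get_wrist_force(); manip.movel(dk(3-OFF,y,31.5),80); st("in")
    for x in np.arange(4,16,1.):
        manip.movel(dk(x-OFF,y,31.5),30); f=(manip.get_wrist_force()-f0)@dx
        if abs(f)>6: break
    print("stop at x",x,"f",f)
    manip.hold(.2); st("stop"); manip.grip(50); st("open")
    p=manip.get_tcp_pos(); manip.movel([p[0],p[1],140],150); return True
E
python3 - <<'E'
from h import *
np.set_printoptions(precision=2,suppress=True)
T=trays(); print(T)
t=T[np.argmin(T[:,0])]
pick(t); print(manip.get_q())
if manip.get_grip_width()>33: print(place(-70)); print(manip.get_q())
t=trays(); print(t)
save(vision.grab_frame("scene"),"p1.png",(265,155,395,295),4)
E
```

```text
[[396.18 368.05   1.87  78.51  39.05]
 [500.41 377.64   1.27  81.55  38.96]
 [583.93 346.77   1.78  78.23  39.63]]
down t3.1 p [404.2 344.8  25.9] w62.4 g0.0 F [-0.9 -0.  -0. ]
gripped t3.7 p [404.1 344.4  25.6] w36.0 g24.9 F [ 0.7 -0.1  3.5]
lift t4.6 p [402.7 343.7 138.8] w36.3 g2.5 F [-0.2 -0.3 -1.8]
[ 0.48  0.14  1.82 -0.    1.18  0.18]
over t6.8 p [ 352.3 -259.8  139.9] w36.3 g25.0 F [-0.5  0.5 -0. ]
set t7.8 p [ 352.2 -260.4   31.5] w36.1 g25.0 F [-0.3 -0.1 -0. ]
in t8.7 p [ 397.5 -297.    31.2] w36.2 g25.0 F [-0.6 -0.8 -1. ]
stop at x 13.0 f -8.14643656357908
stop t11.4 p [ 404.1 -302.5   31.2] w35.7 g25.0 F [-8.   4.6  7. ]
open t11.8 p [ 405.8 -304.1   31.7] w50.1 g0.0 F [ 0.3 -0.1 -0.1]
True
[-0.88  0.08  1.88  0.    1.18  1.37]
[[500.41 377.64   1.27  81.55  38.96]
 [583.93 346.77   1.78  78.23  39.63]]
```

View pics/p1.png

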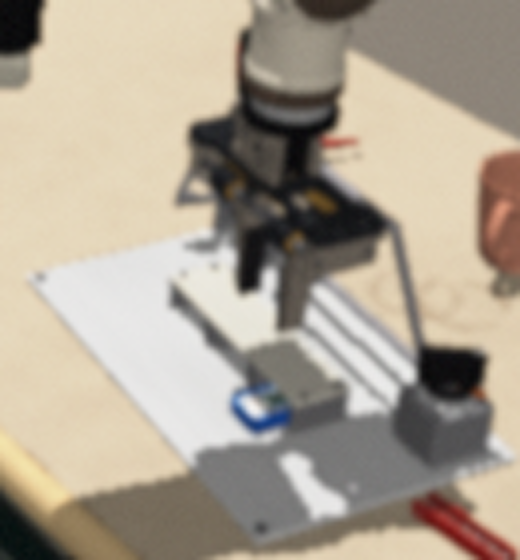

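The tray sits in lane 3 with its tail out of the mouth at about (260,408), and it stopped near the expected x. Now the other two.

```bash
python3 - <<'E'
from h import *
np.set_printoptions(precision=2,suppress=True)
for y in(0,70):
    T=trays(); print(T)
    if len(T)==0: break
    pick(T[np.argmin(T[:,0])])
    if manip.get_grip_width()<33 or not place(y): print("LOST"); break
manip.move_pose([350,0,250],down(D[2])); 
T=trays(); print(T)
a=vision.grab_frame("scene")[155:295,265:395];b=vision.grab_frame("top")[115:235,265:395]
a=cv2.resize(a,None,fx=4,fy=4,interpolation=2);b=cv2.resize(b,None,fx=4,fy=4,interpolation=2)
b=np.vstack([b,np.zeros((a.shape[0]-b.shape[0],b.shape[1],3),np.uint8)])
c=np.hstack([a,b])[:,:,::-1]; cv2.imwrite("pics/p3.png",cv2.resize(c,(800,int(c.shape[0]*800/c.shape[1]))))
E
```

```text
[[500.41 377.64   1.27  81.55  38.96]
 [583.98 346.98   1.77  78.61  39.78]]
down t16.5 p [493.6 354.   25.6] w61.6 g0.0 F [-1.  -0.2  1.1]
gripped t17.0 p [493.3 353.8  25.4] w36.3 g24.9 F [0.2 0.2 1.5]
lift t17.9 p [492.1 353.4 138.7] w35.8 g24.9 F [-0.6  0.2 -0.9]
over t20.0 p [ 396.4 -205.5  140. ] w35.9 g24.9 F [-0.9  0.4 -0. ]
set t21.0 p [ 396.3 -206.    31.6] w35.8 g25.0 F [-0.2  0.2 -0.3]
in t21.9 p [ 441.5 -242.7   31.3] w35.6 g25.0 F [ 0.2 -0.3 -1.3]
stop at x 10.0 f -7.956026115074338
stop t23.9 p [ 445.7 -246.2   31.1] w36.0 g25.0 F [-6.9  4.3  6.4]
open t24.3 p [ 447.7 -247.8   31.7] w49.9 g0.0 F [0.3 0.5 0.4]
[[583.93 346.77   1.78  78.23  39.63]]
down t28.6 p [589.8 322.4  25.4] w62.2 g0.0 F [-0.2 -0.   1.2]
gripped t29.1 p [589.6 322.5  25.4] w35.8 g24.5 F [ 0.1 -0.3  1.5]
lift t30.0 p [588.4 322.  138.5] w36.2 g24.5 F [ 0.4 -0.4 -0.2]
over t31.8 p [ 440.4 -151.2  140. ] w36.6 g24.5 F [-0.2 -0.4  0.2]
set t32.9 p [ 440.4 -151.6   31.5] w36.1 g24.6 F [ 0.6 -0.1 -0.5]
in t33.8 p [ 485.5 -188.4   31.3] w36.0 g24.6 F [ 0.6 -0.3 -0.7]
stop at x 11.0 f -7.0295066586671915
stop t36.0 p [ 490.9 -192.7   31.1] w36.4 g24.6 F [-5.3  3.6  3.3]
open t36.4 p [ 492.5 -194.    31.7] w49.7 g0.0 F [-0.1  0.6  0.4]
[]
```

View pics/p3.png

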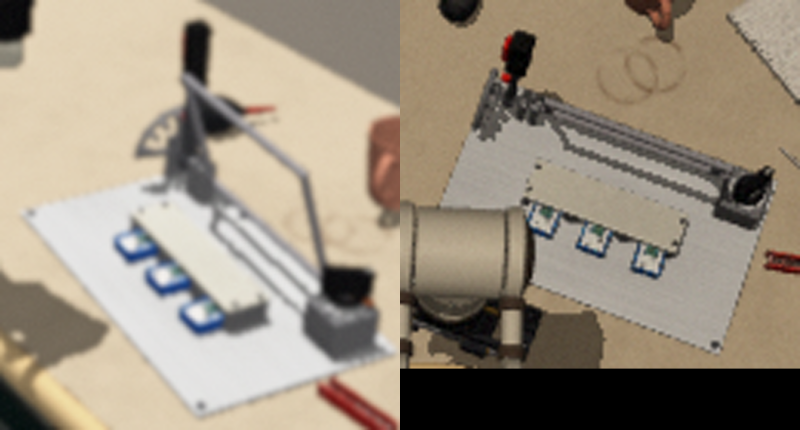

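All three trays are in their lanes with similar tails showing. A light push on each tail with closed fingers will confirm they are seated.

```bash
python3 - <<'E'
from h import *
manip.grip(0,20); 
for y in(70,0,-70):
    manip.move_pose(dk(-60,y,80),down(D[2])); manip.movel(dk(-60,y,34),150); f0=manip.get_wrist_force()
    manip.movel(dk(-46,y,34),80); a=None
    for x in np.arange(-45,-30,1.):
        manip.movel(dk(x,y,34),30); f=(manip.get_wrist_force()-f0)@dx
        if abs(f)>1.5 and a is None: a=x
        if abs(f)>7: break
    print(y,"first",a,"stop",x,"tcp",(manip.get_tcp_pos()-[D[0],D[1],0])@dx,"f",f)
    manip.movel(dk(-60,y,34),80); manip.movel(dk(-60,y,100),200)
# lever: look
manip.move_pose([300,100,300],down(D[2])); st("t")
a=vision.grab_frame("scene"); b=vision.grab_frame("top")
c=np.hstack([cv2.resize(a[150:230,310:370],(390,520),interpolation=2),cv2.resize(b[120:185,275:323],(390,520),interpolation=2)]); cv2.imwrite("pics/lev.png",c[:,:,::-1])
for n,q in(("scene",(310,150,6.5)),("top",(275,120,8.08))):
    for P in((120,165,195),(120,186,195),(120,165,239)): print(n,P,(proj(n,dk(*P))[0]-q[:2])*q[2])
p=dk(120,165,195);print(p,np.hypot(*p[:2]),manip.ik(dk(120,168,195),down(D[2])),manip.ik(dk(120,168,260),down(D[2])))
E
```

```text
70 first -42.0 stop -36.0 tcp -38.15642602683161 f -7.77721601492966
0 first -43.0 stop -36.0 tcp -37.63307605081628 f -8.256429609709269
-70 first -38.0 stop -37.0 tcp -38.58666834912964 f -8.265591958150912
t t55.0 p [300.1  99.6 299.3] w0.3 g0.0 F [-0.7 -0.2 -0.9]
scene (120, 165, 195) [124.58144579 143.82205457]
scene (120, 186, 195) [104.49714562 128.02663459]
scene (120, 165, 239) [131.55533907  73.11426049]
top (120, 165, 195) [234.38544293  87.70547288]
top (120, 186, 195) [191.24814588  71.9347412 ]
top (120, 165, 239) [244.40531294  47.55627351]
[ 656.07283812 -204.30904992  195.        ] 687.1490062553228 [-4.72943866e-01  4.77315287e-01  1.28471231e+00 -8.88178420e-16
  1.37956506e+00  1.77898319e+00] [-4.72943866e-01  4.38581156e-01  1.20845217e+00 -8.88178420e-16
  1.49455933e+00  1.77898319e+00]
```

View pics/lev.png

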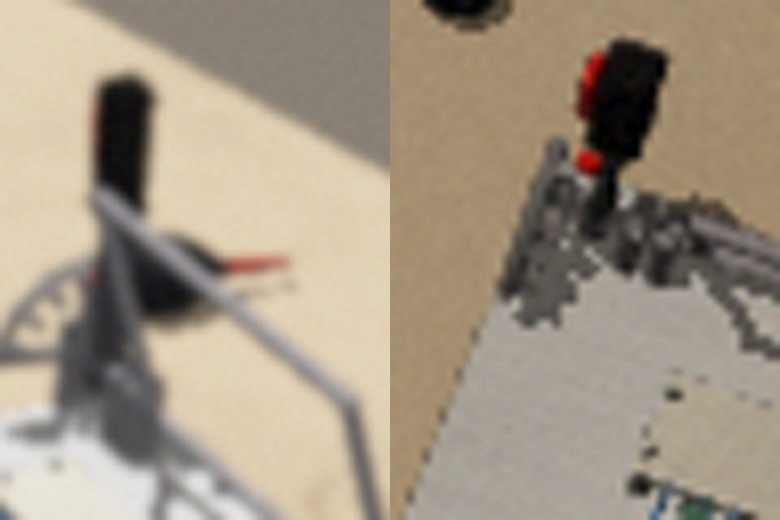

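The trays all stop at the same x (-38 ± 0.5), so they are home. The grip's image position matches the prediction in both views, so I'll pinch and swing the lever.

```bash
cat >> h.py <<'E'
def lev(q,dz=0):
    a=np.deg2rad(88)-q; return dk(121-150*np.cos(a),165.5,45+150*np.sin(a)+3+dz)
E
python3 - <<'E'
from h import *
manip.grip(62,20); manip.move_pose(lev(0,95),down(D[2])); st("above")
manip.movel(lev(0),100); st("around"); f0=manip.get_wrist_force()
manip.grip(20,22); manip.hold(.2); st("pinch")
f=manip.get_wrist_force(); print("lat",(f-f0)@dy,"fx",(f-f0)@dx)
if manip.get_grip_width()<29:
    for q in np.linspace(0.05,0.25,5):
        manip.movel(lev(q),60); f=manip.get_wrist_force()-f0
        print("q%.2f"%q,"dx%.1f dy%.1f dz%.1f"%(f@dx,f@dy,f[2]),"w%.1f"%manip.get_grip_width())
        if np.linalg.norm(f)>25: print("STOP");break
E
```

```text
above t57.8 p [ 653.2 -200.5  293.9] w61.9 g0.0 F [ 0.1  0.1 -0.1]
around t58.9 p [ 653.6 -201.5  199. ] w62.3 g0.0 F [-0.6  0.5 -0.1]
pinch t59.8 p [ 654.4 -200.1  198.7] w26.5 g22.0 F [4.6 4.2 1.1]
lat 6.162716197616549 fx 1.6960413231801197
q0.05 dx1.1 dy6.7 dz1.6 w26.3
q0.10 dx2.7 dy6.9 dz1.3 w26.2
q0.15 dx2.6 dy5.2 dz1.4 w26.2
q0.20 dx1.6 dy6.2 dz1.0 w26.4
q0.25 dx2.4 dy6.0 dz1.5 w26.2
```

```bash
python3 - <<'E'
from h import *
f0=np.zeros(3)
for q in [*np.linspace(0.33,1.37,14),1.396,1.41]:
    manip.movel(lev(q),70); f=manip.get_wrist_force()
    print("q%.2f"%q,"dx%.1f dy%.1f dz%.1f"%(f@dx,f@dy,f[2]),"w%.1f"%manip.get_grip_width())
    if np.linalg.norm(f)>25: print("STOP");break
st("end")
a=vision.grab_frame("scene")
save(a,"down.png",(265,155,395,295),4)
E
```

```text
q0.33 dx-0.4 dy7.5 dz2.0 w26.0
q0.41 dx-1.4 dy6.0 dz2.8 w26.1
q0.49 dx-1.1 dy6.0 dz2.6 w26.0
q0.57 dx-3.4 dy6.2 dz3.4 w25.9
q0.65 dx-1.9 dy6.3 dz2.8 w26.5
q0.73 dx-2.7 dy6.7 dz2.0 w26.4
q0.81 dx-1.4 dy7.6 dz1.8 w26.2
q0.89 dx-2.1 dy6.0 dz0.7 w26.1
q0.97 dx-2.6 dy8.3 dz-1.3 w26.2
q1.05 dx-1.1 dy7.5 dz-2.0 w26.3
q1.13 dx-0.4 dy7.6 dz-2.9 w26.6
q1.21 dx-0.4 dy7.7 dz-3.6 w26.6
q1.29 dx-0.0 dy8.3 dz-3.9 w26.2
q1.37 dx-1.8 dy8.3 dz-3.6 w26.7
q1.40 dx-0.4 dy8.5 dz-2.7 w26.6
q1.41 dx-2.8 dy8.2 dz-1.1 w26.5
end t66.2 p [ 541.8 -109.1   66.6] w26.5 g22.0 F [ 3.   8.1 -1.1]
```

View pics/down.png

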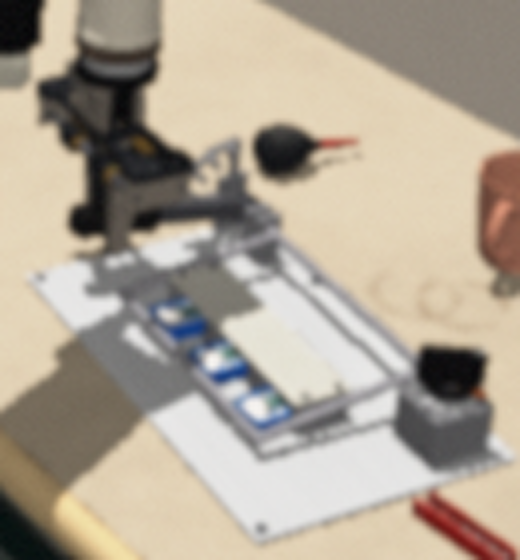

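The lever has come down with the bail behind the trays. Fz doesn't yet show a hard stop, so I'll press on gently until it does, then release.

```bash
python3 - <<'E'
from h import *
for q in np.arange(1.42,1.50,.01):
    manip.movel(lev(q),40); f=manip.get_wrist_force()
    print("q%.2f"%q,"dz%.1f"%f[2],"z%.1f"%manip.get_tcp_pos()[2])
    if f[2]>9: break
manip.hold(.3); st("end"); manip.grip(62); manip.hold(.3); st("open")
p=manip.get_tcp_pos(); manip.movel([*p[:2],200],150)
manip.move_pose([330,60,280],down(D[2])); st("away")
a=vision.grab_frame("scene"); b=vision.grab_frame("top")
A=cv2.resize(a[185:285,270:395],(780,624),interpolation=2); B=cv2.resize(b[135:225,330:395],None,fx=6.93,fy=6.93,interpolation=2)
c=np.hstack([A,B[:624]]); cv2.imwrite("pics/latched.png",cv2.resize(c,(800,int(624*800/c.shape[1])))[:,:,::-1])
for n in("scene","top"): print(n,[proj(n,dk(-40,y,19))[0].round(1) for y in(140,-110)])
E
```

```text
q1.42 dz0.1 z65.3
q1.43 dz-0.6 z63.8
q1.44 dz0.4 z62.3
q1.45 dz1.0 z60.9
q1.46 dz9.2 z60.6
end t67.8 p [ 541.4 -108.7   60.6] w26.2 g22.0 F [-1.4  9.3  9.1]
open t68.8 p [ 541.  -110.4   59.4] w62.1 g0.0 F [-0.2 -0.   0.3]
away t70.9 p [330.4  59.7 279.8] w62.1 g0.0 F [-0.3  0.5 -0.5]
scene [array([291.3, 225.8]), array([328.1, 265.6])]
top [array([291.5, 185.8]), array([351.5, 208.5])]
```

View pics/latched.png

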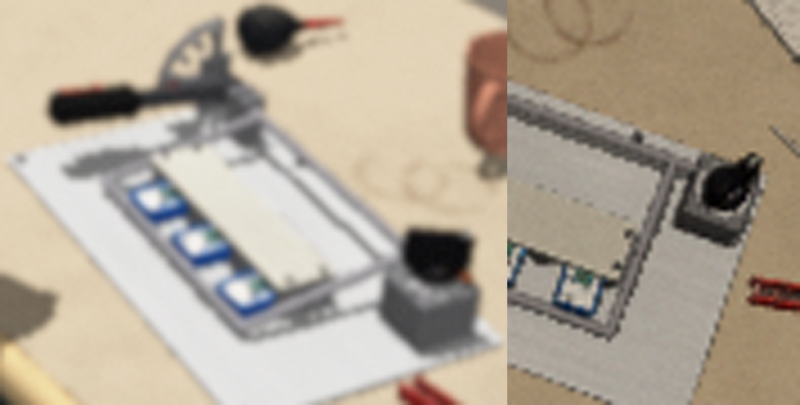

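The lever lies down with the bail across the tails. I'll check its angle numerically against the images to be sure it is fully down.

```bash
python3 - <<'E'
from h import *
np.set_printoptions(precision=1,suppress=True)
for q in(1.2,1.25,1.3,1.35,1.396):
    a=np.deg2rad(88)-q; b=a-np.deg2rad(17.2)
    P=lambda r,y,a:dk(121-r*np.cos(a),y,45+r*np.sin(a))
    print(q,"grip",proj("scene",P(150,165,a))[0],proj("top",P(150,165,a))[0],"ends",proj("scene",P(194,165,a))[0],proj("top",P(194,165,a))[0],"bail",proj("scene",P(162,0,b))[0],proj("top",P(162,0,b))[0])
a=vision.grab_frame("scene"); b=vision.grab_frame("top")
for n,im,(x0,y0,x1,y1) in(("scene",a,(275,190,325,230)),("top",b,(270,140,320,190))):
    s=im[y0:y1,x0:x1].max(2)<45; k,l,stt,c=cv2.connectedComponentsWithStats(s.astype(np.uint8))
    for i in range(1,k):
        if stt[i,4]>15: print(n,stt[i,:2]+[x0,y0],stt[i,2:],c[i]+[x0,y0])
A=cv2.resize(a[190:275,275:345],(420,510),interpolation=2);B=cv2.resize(b[145:205,270:315],None,fx=8.4,fy=8.4,interpolation=2)
cv2.imwrite("pics/chk.png",np.hstack([A,cv2.resize(B,(378,510))])[:,:,::-1])
E
```

```text
1.2 grip [293.7 203.9] [288.7 173.2] ends [283.8 202.8] [285.1 181.7] bail [311.2 239.4] [326.  196.4]
1.25 grip [293.1 205.7] [288.3 174.3] ends [282.9 205.2] [284.6 183.1] bail [311.1 241.3] [325.7 197. ]
1.3 grip [292.5 207.5] [288.  175.3] ends [282.2 207.6] [284.3 184.4] bail [311.  243.2] [325.4 197.5]
1.35 grip [292.1 209.3] [287.8 176.3] ends [281.6 209.9] [283.9 185.6] bail [311.  245.1] [325.2 197.9]
1.396 grip [291.7 210.9] [287.5 177.1] ends [281.2 212.1] [283.6 186.6] bail [311.1 246.8] [325.  198.2]
scene [283 207] [ 23   8 112] [293.1 210.6]
top [282 166] [ 13  22 139] [288.1 176.6]
```

View pics/chk.png

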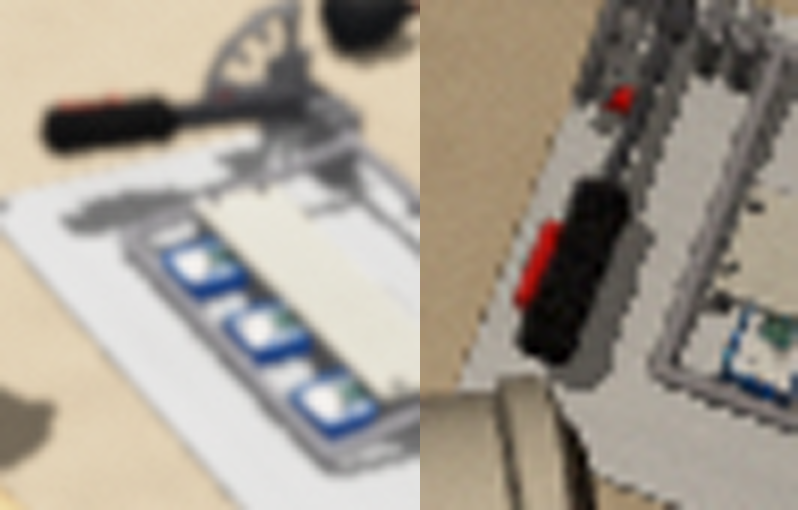

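The grip centre matches q ≈ 1.39, but the bail reads a little high. Since the fingers may have crept along the grip, I'll re-pinch at the nominal pose and press down to be sure.

```bash
python3 - <<'E'
from h import *
off=dy*1.2
L=lambda q,dz=0: lev(q,dz)+off
manip.move_pose(L(1.396,100),down(D[2])); manip.movel(L(1.396),120); manip.grip(20,25); manip.hold(.2); st("pinch")
for d in np.arange(-1,-12,-1.):
    manip.movel(L(1.396,d),30); f=manip.get_wrist_force(); print(d,"dx%.1f dy%.1f dz%.1f"%(f@dx,f@dy,f[2]),"z%.2f"%manip.get_tcp_pos()[2])
    if f[2]>13: break
manip.movel(L(1.396,d+1),30); manip.hold(.2); st("pre-open")
manip.grip(62); manip.hold(.3)
p=manip.get_tcp_pos(); manip.movel([*p[:2],200],150)
manip.move_pose([330,60,280],down(D[2])); st("away")
a=vision.grab_frame("scene"); b=vision.grab_frame("top")
for n,im,(x0,y0,x1,y1) in(("scene",a,(275,190,325,230)),("top",b,(270,140,320,190))):
    s=im[y0:y1,x0:x1].max(2)<45; k,l,stt,c=cv2.connectedComponentsWithStats(s.astype(np.uint8))
    for i in range(1,k):
        if stt[i,4]>15: print(n,stt[i,:2]+[x0,y0],stt[i,2:],c[i]+[x0,y0])
E
```

```text
pinch t74.1 p [ 543.  -110.    69.4] w26.4 g25.0 F [1.9 4.5 5.4]
-1.0 dx-4.9 dy2.7 dz12.1 z69.33
-2.0 dx-8.7 dy1.8 dz18.9 z69.24
pre-open t75.0 p [ 543.  -110.    69.3] w26.3 g25.0 F [-2.   5.7 11. ]
away t78.1 p [330.4  59.7 279.8] w62.0 g0.0 F [ 0.2 -0.1 -0.9]
scene [283 207] [ 23   8 112] [293.0625     210.55357143]
top [282 166] [ 13  22 141] [288.03546099 176.5248227 ]
```

It meets a hard stop at the nominal height, so the lever is fully down and latched. Next, a close look at the knob.

```bash
python3 - <<'E'
from h import *
a=vision.grab_frame("scene"); b=vision.grab_frame("top")
c=np.hstack([cv2.resize(a[235:275,360:395],(400,457),interpolation=2),cv2.resize(b[160:195,365:395],(392,457),interpolation=2)])
cv2.imwrite("pics/knob.png",c[:,:,::-1])
P=dk(98,-161,101); print(P)
for n,(x0,y0,s) in dict(scene=(360,235,457/40),top=(365,160,457/35)).items():
    for q in((98,-161,101),(98,-161,67),(120,-165,101),(110,-165,101)): print(n,q,(proj(n,dk(*q))[0]-[x0,y0]+.5)*s)
E
```

```text
[ 433.70886896 -443.71302904  101.        ]
scene (98, -161, 101) [190.31844278 101.16158557]
scene (98, -161, 67) [173.67397242 199.40502717]
scene (120, -165, 101) [263.75242271  89.99435297]
scene (110, -165, 101) [234.51851992  98.61582248]
top (98, -161, 101) [202.31339465 206.15554918]
top (98, -161, 67) [172.99405847 242.41775771]
top (120, -165, 101) [238.1385967  144.54267575]
top (110, -165, 101) [227.82824315 174.69525122]
```

View pics/knob.png

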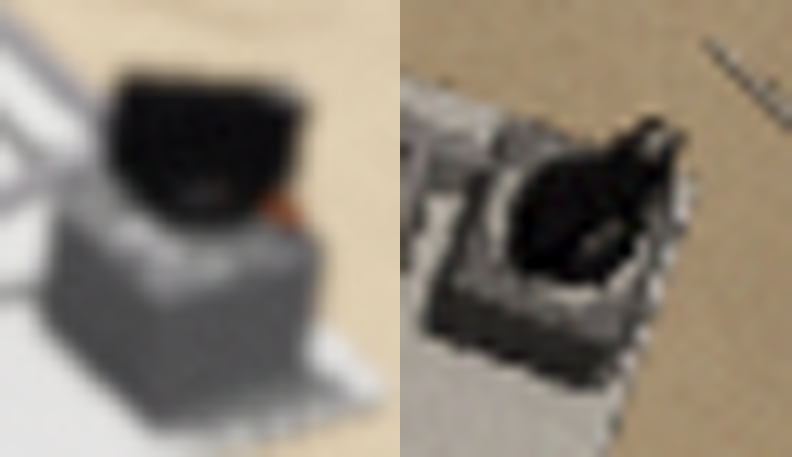

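The knob's disc centre and bar ends agree in both views: axis at dock (106,-159), bar about -32° in the dock frame (bright bar end at (665,130), disc centre at (575,215)). I'll grip it with room for about 4 rad at the last joint and turn clockwise, adjusting to the lateral force.

```bash
cat >> h.py <<'E'
def comply(p,k=.1):
    for _ in range(4):
        f=manip.get_wrist_force()[:2]
        if np.linalg.norm(f)<4: break
        p[:2]+=np.clip(k*f,-2,2); manip.movel(p,40)
    return p
E
python3 - <<'E'
from h import *
th=D[2]-np.deg2rad(32)+np.pi; p=dk(106,-159,94)
q=manip.ik(p+[0,0,70],down(th)); print("q",np.round(q,2))
manip.grip(50,30); manip.move_pose(p+[0,0,70],down(th)); print(manip.get_q()[5])
manip.movel(p,100); st("at"); manip.grip(8,30); manip.hold(.2); st("grip"); p=comply(p); st("comp")
for i in range(6):
    th-=.2; manip.move_pose(p,down(th)); p=comply(p)
    print("q6 %.2f"%manip.get_q()[5],"Tz %.3f"%manip.get_ft_torque()[2],"T",np.round(manip.get_ft_torque(),2),"F",np.round(manip.get_wrist_force(),1),"w%.1f"%manip.get_grip_width(),np.round(p,1))
np.save("kn.npy",[*p,th]); st("")
save(vision.grab_frame("top"),"kn2.png",(355,150,405,200),8)
E
```

```text
q [-0.98  0.35  1.51  0.    1.28 -1.32]
-1.3151024901366706
at t82.4 p [ 441.5 -447.7   94.7] w50.0 g0.0 F [ 1.5 -1.6 -0. ]
grip t83.2 p [ 442.6 -447.    94.3] w14.6 g30.0 F [ 4.5  0.6 -0.7]
comp t84.0 p [ 442.7 -447.    94.3] w14.5 g30.0 F [3.  1.3 2.8]
q6 -1.11 Tz -0.009 T [ 0.19 -0.27 -0.01] F [1.5 1.3 5. ] w14.8 [ 443.1 -446.6   94. ]
q6 -0.92 Tz -0.044 T [ 0.12 -0.23 -0.04] F [2.3 1.6 4.6] w14.8 [ 443.1 -446.6   94. ]
q6 -0.72 Tz -0.012 T [ 0.09 -0.3  -0.01] F [2.2 0.5 4.5] w15.0 [ 443.1 -446.6   94. ]
q6 -0.52 Tz -0.011 T [-0.01 -0.35 -0.01] F [ 2.7 -0.   5.4] w14.7 [ 443.1 -446.6   94. ]
q6 -0.32 Tz 0.051 T [-0.04 -0.23  0.05] F [ 2.  -0.3  6. ] w14.8 [ 443.5 -446.7   94. ]
q6 -0.12 Tz -0.031 T [-0.09 -0.34 -0.03] F [ 2.7 -0.6  5.4] w14.4 [ 443.5 -446.7   94. ]
 t86.3 p [ 443.5 -447.1   94.3] w14.4 g30.0 F [ 2.7 -0.6  5.4]
```

```bash
python3 - <<'E'
from h import *
*p,th=np.load("kn.npy"); p=np.array(p)
n=0
for i in range(13):
    th-=.2; manip.move_pose(p,down(th)); t=manip.get_ft_torque()[2]; p=comply(p)
    print("q6 %.2f"%manip.get_q()[5],"Tz %.3f"%t,"F",np.round(manip.get_wrist_force(),1),"w%.1f"%manip.get_grip_width())
    if t>.11: n+=1
    if n>=6: break
np.save("kn.npy",[*p,th])
manip.grip(45); p=manip.get_tcp_pos(); manip.movel([*p[:2],190],120); manip.move_pose([330,60,280],down(D[2])); st("away")
a=vision.grab_frame("scene"); b=vision.grab_frame("top")
A=cv2.resize(a[185:285,270:395],None,fx=4,fy=4,interpolation=2);B=cv2.resize(b[130:225,330:395],None,fx=4.2,fy=4.2,interpolation=2)
cv2.imwrite("pics/end.png",np.hstack([A[:398],B[:398]])[:,:,::-1])
E
```

```text
q6 0.08 Tz -0.059 F [ 2.7 -0.4  4.9] w14.9
q6 0.28 Tz -0.016 F [ 2.5 -1.7  4.6] w14.7
q6 0.48 Tz -0.077 F [ 2.2 -2.4  5.4] w14.5
q6 0.68 Tz -0.031 F [ 3.1 -2.3  5.7] w14.8
q6 0.88 Tz -0.091 F [ 1.9 -3.1  4. ] w14.9
q6 1.08 Tz -0.007 F [ 0.9 -3.1  5.7] w14.7
q6 1.28 Tz -0.019 F [ 0.8 -3.8  5.7] w14.5
q6 1.48 Tz -0.035 F [ 0.2 -3.6  6.5] w15.0
q6 1.68 Tz -0.074 F [-1.2 -3.1  6.7] w15.1
q6 1.88 Tz -0.035 F [-1.  -2.7  7.3] w15.2
q6 2.08 Tz -0.025 F [-0.9 -2.6  6.9] w14.7
q6 2.28 Tz 0.043 F [-0.1 -1.9  8. ] w14.8
q6 2.48 Tz -0.071 F [-1.5 -1.9  7.7] w14.6
away t94.8 p [330.4  59.6 280. ] w45.0 g0.0 F [ 0.2 -0.1  0.5]
```

View pics/end.png

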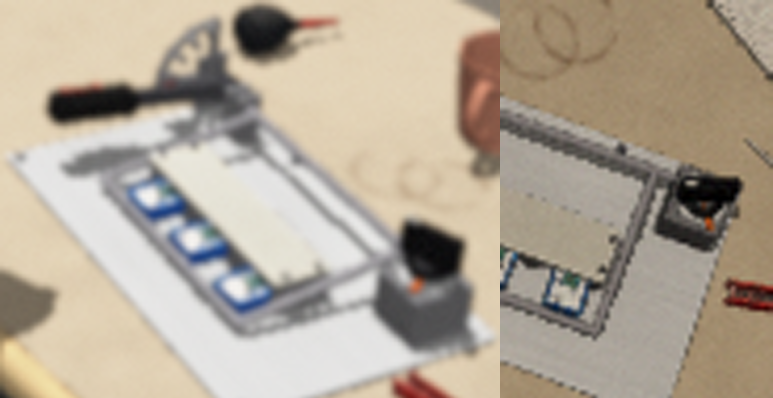

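The bar has turned about 218°, and is now nearly level at (680,190)–(740,185). The orange pointer at (710,222) turned only about 125° and no longer lies along the bar, so the clutch slipped by about 1.6 rad. Trays, bail and lever are unchanged.

```bash
python3 -c "
from workcell import job; print(job.finish_job())"
```

```text
the job is handed in; nothing more can be done
None
```

The job is handed in: all three trays are against the back stop, the lever was pressed to its end stop with the bail behind the trays, and the knob was turned until the clutch slipped about 1.6 rad. The latch and the clutch slip were judged from the pictures, as the torque readings were too noisy to show the slip.

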